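# Open the push-and-turn concentrate bottle in the darkroom rack

## Robot

A 7-joint arm with a two-finger parallel gripper is mounted at the origin on the work surface. World frame = base frame: x ahead of the robot, y to its left, z up, the work surface at z = 0. Lengths are in m, angles in rad, forces in N, time in s.
With the tool pointing down it reaches from about 0.425 to 0.95 m from the base axis. Payload 4.7 kg.
Tool frame: the origin (TCP) lies between the finger pads; the fingertips stand 25 mm ahead of it and the grasp point (between the pads) lies 6 mm ahead of it; z points along the fingers, y is the line along which they close (so a half turn about z gives the same grasp; the last joint's range is limited). The gripper opens to 85 mm and grips with 20 to 120 N. Pads are 22 mm wide; open, the fingers measure 114 mm over their backs; the gripper's body (76 mm by 85 mm) begins 54 mm behind the grasp point. The pads swing forward as they close: fully open they stand 13 mm farther back than shut.
Start: joints at [-1.303, 0.469, -0.049, 1.532, 0.024, 1.141, -0.082], TCP at [0.197, 0.646, 0.256] pointing down, gripper open.
Joint ranges: [-2.59, 2.59], [-0.33, 1.99], [-1.39, 1.29], [0.1, 2.45], [-1.04, 4.18], [0.21, 1.99], [-2.66, 2.66]. Speed limits (rad/s): [2.57, 2.57, 3.14, 3.14, 3.14, 3.14, 3.14].

## Interface

Orientations are given as a 3x3 rotation matrix whose columns are the frame's x, y, z axes.
In Python, from rig import * gives the robot as it stands. Calls block until the motion is done:
- movep(position, orientation): joint-space move of the TCP to a pose.
- move_l(position, attitude=None, feed=0.15, until_force=None): straight line of the TCP; attitude=None keeps the orientation; feed is the mean speed in m/s. With until_force (N) it stops when the force on the tool has changed by that much, and returns True; else False.
- move_joints(angles): joint-space move.
- command_gripper(opening, newtons=None): finger opening in m; newtons is the grip in N (None keeps the last); returns when the fingers have stopped.
- sleep(seconds).
- inverse_kinematics(position, orientation): joint angles nearest the present ones, or None.
- sense(): the state.
- camera(name): name is "scene" or "top"; returns (picture, depth): 480x640x3 uint8, red, green, blue; 480x640 float32, m along the optical axis (not along the pixel's ray), 0 where there is no reading.
- camera_params(name): a dict with "K" (3x3 intrinsics, pixels), "position" and "rotation" of the camera in the world. Camera axes: x right, y down, z forward; pixel columns grow to the right and rows downward; lengths in m; the calibration is good to about 2 mm. A picture is of the moment at which its call begins. camera_params takes no time and is no camera call.
A pose or a line that the arm cannot do raises Unreachable and nothing moves.
- finish_job(): hands the job in; it is judged then, once.
The state is a dict: "time_s": time; "joint_pos": joint angles; "qd": joint speeds; "joint_efforts": joint torques, N m; "position": TCP position; "tcp_rot": TCP orientation; "wrist_force": force on the tool from outside, world axes, zero at the start; "ft_torque": the same for the moment, N m; "finger_gap": finger opening in m; "gripper_force": force on a finger pad.
Only numpy, scipy, OpenCV 4.12 (cv2) and the standard library are available. Lean on these libraries where they do the work, as an engineer would, in place of code of your own. Each camera call takes 0.05 s, during which the arm holds its last target. There are 200 camera calls.

## Task

Open the square bottle of concentrate that stands in the bench rack: press its push-and-turn safety cap down, keep it down while you twist it anticlockwise (seen from above) until it comes free, then lift it off. Finish still holding the cap, straight above the bottle's open mouth and about 5 cm clear of it; do not put it down or let go. The bottle stays standing in its well, never lifted out of it, and the other bottles, the funnel and the developing tank are left where they are.

Things in the scene. Friction and masses are not known exactly. Their poses are not given: they have to be found in the camera images.
- cap: Black ribbed push-and-turn safety cap on the square bottle: round, 48 mm across, 30 mm high, flat top, 30 g, the widest here. Origin at the centre of its underside, z up, x along the bottle's x while locked. Locked, its underside is 157 mm and its top 187 mm above the bench. Pulled while locked it lifts the bottle. The shoulder is 23 mm below its underside (16 mm pressed).
- cap_top (a point): Centre of the cap's flat top, 30 mm above its origin. A spring inside pushes back with 4 N at first, 10 N at 5 mm down; hard stop at 7 mm (12.5 N). The locking catches are 4.5 mm deep, so hold it 5 to 7 mm down while turning.
- bottle: Square bottle of whitish plastic, 75 x 75 mm in plan, straight to 112 mm, round shoulder to 128 mm, then a 27 mm wide neck with three small lugs (37 mm across) up to the rim at 168 mm; 0.4 to 0.8 kg, loose in its well with 2 mm of play; the well keeps it from turning. It may stand in any of the three wells. Origin at the centre of its foot, 6 mm above the bench, z up, sides along x and y.
- mouth (a point): Centre of the bottle's rim, 168 mm above its foot. Pressed down, the cap turns anticlockwise from above on the neck's lugs: free to lift from 0.75 rad, end stop at 1.33 rad, so turn it 0.9 to 1.25 rad (0.1 N m). Clockwise, or not pressed down, it turns less than 0.1 rad.
- rack: Grey plastic rack screwed to the bench: a row of three square wells along its y axis, 85 mm apart (the middle one at its origin), outside 91 mm in x, 261 mm in y (309 mm over its two end feet), 62 mm high, walls and floor 6 mm thick. Origin on the bench under its centre, z up. Its place and yaw vary.
- round_bottle_a: Round whitish bottle with a narrow black cap (34 mm), 70 mm wide, 130 mm high, in another well of the rack, its top at 136 mm; leave it. Origin at the centre of its foot.
- round_bottle_b: Round whitish bottle with a narrow black cap (34 mm), 70 mm wide, 118 mm high, in another well of the rack; leave it. Origin at the centre of its foot.
- funnel: Black funnel standing mouth down on the bench, 130 mm wide, 125 mm high; leave it. Origin at the centre of its foot on the bench.
- tank: Black round film developing tank, 98 mm wide, 122 mm high, on the bench; leave it. Origin at the centre of its foot.
Not all that is in view belongs to the job. Several things have the shape of the cap; the one meant has the colours described above. What is shaped like the bottle but yellow is not meant.

How it is judged:
On the way, in this order (a step that is already met when the one before it is completed fails the run):
1. the cap is pressed down, at least 3 mm below its locked height on the bottle (z of cap in the frame of bottle below 0.148 m and horizontal distance between cap and bottle below 0.01 m), for 0.1 s.
2. the cap, still on the neck, is turned past its catches (0.65 rad or more from the locked position) (angle between the x axis of cap and the x axis of bottle, either way round above 0.65 rad and z of cap in the frame of bottle below 0.16 m), for 0.05 s.
At the end, for the whole second after the job is handed in: Cap held still in the fingers, off the bottle, its underside 20 to 120 mm above the rim and within 35 mm of the bottle's axis; bottle upright (0.1 rad) on its well's floor; other bottles within 20 mm, funnel and tank within 30 mm of their starts (z of cap in the frame of mouth between 0.02 and 0.12 m and horizontal distance between cap and mouth below 0.035 m and contact force between the fingers and cap above 1 N and contact force between cap and bottle below 0.05 N and linear speed of cap below 0.03 m/s and angle between bottle's own z axis and vertical below 0.1 rad and z of bottle in the frame of rack below 0.01 m and distance of bottle from where it was at the start of the episode below 0.015 m and distance of each of round_bottle_a, round_bottle_b from where it was at the start of the episode below 0.02 m and distance of each of funnel, tank from where it was at the start of the episode below 0.03 m); the arm keeps its last pose, push and grip.
It fails at once if the square bottle is lifted out of its well (more than 20 mm off the well's floor) (z of bottle in the frame of rack above 0.026 m).
It fails at once if another bottle, the funnel or the developing tank is knocked over (angle between any of round_bottle_a, round_bottle_b, funnel, tank's own z axis and vertical above 0.5 rad).
It also fails if it takes over 32 s, if anything falls off the work surface, if the arm or the gripper's body presses on something with over 40 N, if the wrist force passes 120 N, or if a joint passes its speed limit or range.

## Working session

There is one attempt and no reset: what is moved stays moved. The work goes in short steps, each a Python script; the robot and the scene stay as the last script left them, time stands still between calls to the robot, and variables do not carry over. Pictures are saved under pics/ and viewed, at most 10 in all, crops included, and the job is handed in when it is done.

```bash
mkdir -p pics; ls; python3 - <<'E'
from rig import *
import cv2,numpy as np
for n in("scene","top"):
    p,d=camera(n); cv2.imwrite(f"pics/{n}0.png",p[:,:,::-1]); np.save(f"pics/{n}0.npy",d)
    c=camera_params(n); print(n,c)
print(sense())
E
```

```text
pics
scene {'K': array([[539.28368471,   0.        , 330.85662297],
       [  0.        , 539.28368471, 244.55320178],
       [  0.        ,   0.        ,   1.        ]]), 'position': array([ 1.30092628, -0.01848472,  1.03655924]), 'rotation': array([[ 0.02769145,  0.75953491, -0.64987683],
       [ 0.99958743, -0.01608065,  0.02379869],
       [ 0.00762549, -0.65026774, -0.75966685]])}
top {'K': array([[449.42023957,   0.        , 315.19439052],
       [  0.        , 449.42023957, 240.78831322],
       [  0.        ,   0.        ,   1.        ]]), 'position': array([ 0.51513699, -0.01704511,  1.19430496]), 'rotation': array([[ 0.02334968, -0.99845215,  0.05047869],
       [-0.99939445, -0.02200919,  0.02695032],
       [-0.02579761, -0.05107741, -0.99836145]])}
{'time_s': 0.1, 'joint_pos': array([-1.30291068,  0.46939148, -0.04859605,  1.53359112,  0.02409693,
        1.14097639, -0.08226246]), 'qd': array([ 0.00132855, -0.00175291,  0.00048373, -0.00315792, -0.00045523,
       -0.0004105 , -0.00024999]), 'joint_efforts': array([ 3.39553271e-04, -5.11521041e+01, -4.71653778e-02, -2.38391984e+01,
        1.07811365e-02,  4.40004864e-03, -4.35831168e-06]), 'position': array([0.19724515, 0.64503385, 0.25533857]), 'tcp_rot': array([[-9.56300955e-01,  2.92383767e-01, -4.64936386e-04],
       [ 2.92384131e-01,  9.56299411e-01, -1.71917568e-03],
       [-5.80406684e-05, -1.77998936e-03, -9.99998414e-01]]), 'wrist_force': array([ 0.02038494, -0.47310172, -0.78412853]), 'ft_torque': array([-0.00927849, -0.02402355,  0.03005163]), 'gripper_force': 0.0, 'finger_gap': 0.08521047833627395}
```

View pics/scene0.png

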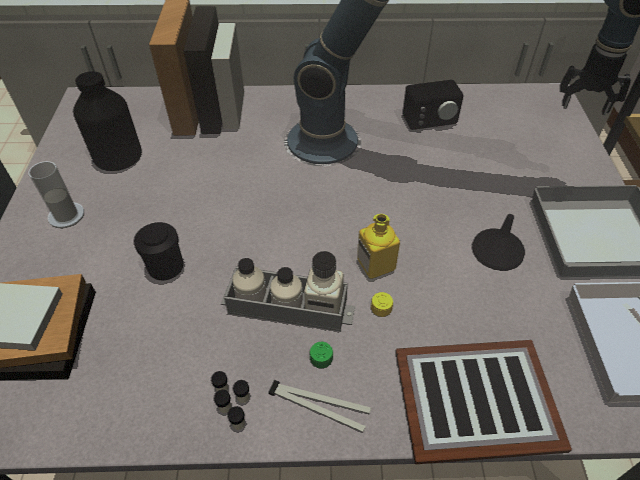

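View pics/top0.png

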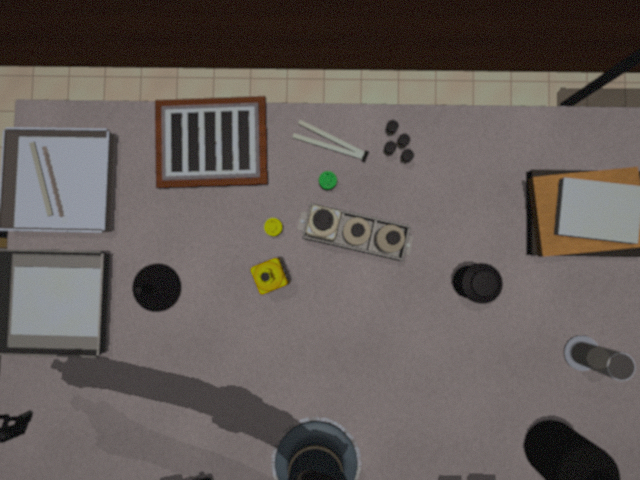

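The square bottle with the wide black cap is in the rack's +y end well: scene (323,263), top (323,219). The yellow bottle at top (270,275), the green cap and the yellow cap are decoys. The funnel is at top (157,287) and the tank at (480,283).

```bash
cat > h.py <<'E'
from rig import *
import cv2,numpy as np
def cloud(n,d):
    c=camera_params(n);K=c["K"];v,u=np.mgrid[:480,:640]
    P=np.stack([(u-K[0,2])/K[0,0]*d,(v-K[1,2])/K[1,1]*d,d],-1)
    return P@c["rotation"].T+c["position"]
def ray(n,uv,z):
    c=camera_params(n);r=c["rotation"]@np.linalg.solve(c["K"],[*uv,1.]);p=c["position"]
    return p+r*(z-p[2])/r[2]
def cap(n,img,depth,win,zlo=.18,zhi=.2,ztop=.187):
    P=cloud(n,depth);m=(P[...,2]>zlo)&(P[...,2]<zhi)&(img.max(-1)<90)&(depth>0)
    w=np.zeros_like(m);w[win[1]:win[3],win[0]:win[2]]=1;m&=w
    q=P[m];cs=max(cv2.findContours(m.astype(np.uint8),0,2)[0],key=cv2.contourArea)
    (c,r)=cv2.minEnclosingCircle(cs);M=cv2.moments(cs)
    cen=(M['m10']/M['m00'],M['m01']/M['m00'])
    print(n,m.sum(),"mean",q.mean(0).round(4),"med z",np.median(q[:,2]).round(4),"circ",c,r,"ray",ray(n,cen,ztop).round(4))
E
python3 - <<'E'
from h import *
for n,w in(("scene",(300,245,345,290)),("top",(300,195,345,240))):
    im=cv2.imread(f"pics/{n}0.png");d=np.load(f"pics/{n}0.npy");cap(n,im,d,w)
    if n=="top":
        P=cloud(n,d);m=((P[...,2]>.05)&(P[...,2]<.2)).astype(np.uint8);m[:195]=0;m[270:]=0;m[:,:295]=0;m[:,420:]=0
        pts=P[m>0][:,:2].astype(np.float32);r=cv2.minAreaRect(pts);print(r)
p=sense()
for yaw in np.arange(-180,180,20):
    a=np.radians(yaw);R=lambda a:np.array([[np.cos(a),np.sin(a),0],[np.sin(a),-np.cos(a),0],[0,0,-1]])
    q=inverse_kinematics([.59,-.03,.25],R(a)); print(yaw,None if q is None else np.round(q,2))
E
```

```text
scene 389 mean [ 0.6184 -0.0076  0.1873] med z 0.1875 circ (323.5, 262.0) 11.884963989257812 ray [ 0.6181 -0.0076  0.187 ]
top 332 mean [ 0.6151 -0.0055  0.1876] med z 0.1878 circ (322.8157958984375, 219.1842041015625) 10.370321273803711 ray [ 0.6152 -0.0055  0.187 ]
((0.5994594693183899, -0.08962973952293396), (0.2614952325820923, 0.09129579365253448), 78.422119140625)
-180 [-0.4   0.36  0.5   1.77 -0.19  1.06  1.74]
-160 [-0.37  0.35  0.46  1.77 -0.18  1.06  2.07]
-140 [-0.29  0.34  0.34  1.76 -0.13  1.06  2.37]
-120 [ 0.78  0.61 -1.17  1.7   0.59  1.24  2.08]
-100 [ 0.78  0.61 -1.17  1.7   0.59  1.24  2.43]
-80 [-0.8   0.54  1.12  1.79 -0.53  1.15 -2.48]
-60 [-0.8   0.54  1.12  1.79 -0.53  1.15 -2.13]
-40 [-0.8   0.54  1.12  1.79 -0.53  1.15 -1.78]
-20 [-0.8   0.54  1.12  1.79 -0.53  1.15 -1.43]
0 [-0.67  0.44  0.89  1.79 -0.38  1.1  -1.22]
20 [-0.6   0.41  0.77  1.78 -0.32  1.08 -0.93]
40 [-0.57  0.4   0.73  1.78 -0.3   1.08 -0.6 ]
60 [-0.54  0.39  0.7   1.78 -0.28  1.07 -0.27]
80 [-0.52  0.38  0.66  1.78 -0.26  1.07  0.06]
100 [-0.49  0.38  0.62  1.78 -0.25  1.07  0.39]
120 [-0.48  0.37  0.6   1.78 -0.24  1.07  0.73]
140 [-0.46  0.37  0.58  1.77 -0.23  1.06  1.07]
160 [-0.43  0.36  0.54  1.77 -0.21  1.06  1.4 ]
```

The two views agree on the cap at (0.6166, -0.0065), and so does the rack's geometry. Next I approach, grip and check.

```bash
cat >> h.py <<'E'
def R(a):return np.array([[np.cos(a),np.sin(a),0],[np.sin(a),-np.cos(a),0],[0,0,-1]])
def st(t=""):
    s=sense();print(t,round(s["time_s"],2),"p",s["position"].round(4),"F",s["wrist_force"].round(1),"T",s["ft_torque"].round(2),"gap",round(s["finger_gap"],4),"g",round(float(s["gripper_force"]),1),"q7",s["joint_pos"][6].round(3));return s
def snap(n,f,box=None):
    p,d=camera(n);
    if box:p=cv2.resize(p[box[1]:box[3],box[0]:box[2]],(640,480),interpolation=2)
    cv2.imwrite(f"pics/{f}.png",p[:,:,::-1]);return p,d
E
python3 - <<'E'
from h import *
C=[.6166,-.0065]
movep([*C,.27],R(np.radians(78.4)));st("above")
print(move_l([*C,.175],feed=.1,until_force=6));st("down")
command_gripper(.03,80);st("grip")
snap("scene","grip",(260,190,420,310))
E
```

```text
above 2.83 p [ 0.6167 -0.0051  0.2698] F [ 0.4 -0.4  0. ] T [-0.04  0.02 -0.03] gap 0.0854 g 0.0 q7 -0.013
False
down 3.93 p [ 0.6171 -0.0066  0.1757] F [0.1 0.6 0.2] T [ 0.04 -0.03 -0.  ] gap 0.0853 g 0.0 q7 0.047
grip 4.38 p [ 0.6166 -0.0064  0.1756] F [-2.3  0.3  4. ] T [0.05 0.45 0.03] gap 0.0461 g 80.9 q7 0.047
```

View pics/grip.png

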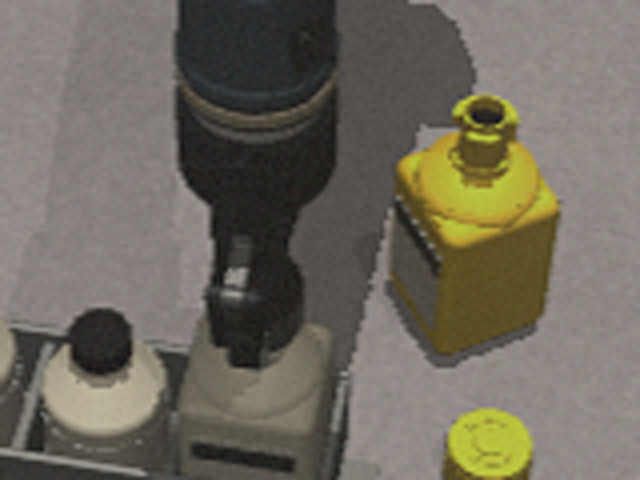

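The fingers hold the cap at gap 46 mm with 81 N, and the bottle is still seated. Now I press.

```bash
python3 - <<'E'
from h import *
p=sense()["position"]
for dz in (.003,.005,.0062):
    print(move_l([.6166,-.0065,.1756-dz],feed=.02));sleep(.1);s=st(dz)
E
```

```text
False
0.003 4.79 p [ 0.6167 -0.0065  0.1733] F [-2.8  0.6  6.5] T [0.14 0.58 0.04] gap 0.0457 g 81.0 q7 0.048
False
0.005 5.14 p [ 0.6169 -0.0065  0.1717] F [-3.2  0.6  8.1] T [ 0.12  0.75 -0.07] gap 0.0459 g 81.1 q7 0.05
False
0.0062 5.49 p [ 0.617  -0.0065  0.1707] F [-3.4 -0.1  9.6] T [0.14 0.82 0.  ] gap 0.0463 g 81.1 q7 0.051
```

```bash
python3 - <<'E'
from h import *
move_l([.6164,-.0065,.1679],feed=.02);sleep(.15);s=st("p")
E
```

```text
p 5.89 p [ 0.6169 -0.0065  0.1696] F [-4.   0.4 10.5] T [ 0.16  0.84 -0.01] gap 0.0461 g 81.3 q7 0.052
```

```bash
python3 - <<'E'
from h import *
a0=np.radians(78.4)
for k in np.linspace(0,1.1,6)[1:]:
    move_l([.6164,-.0065,.1675],R(a0+k));s=st(round(k,2))
    if s["wrist_force"][2]<8 or abs(s["ft_torque"][2])>1: print("check");break
X=s["tcp_rot"][:,0];print(np.arctan2(X[1],X[0])-a0)
E
```

```text
0.22 6.26 p [ 0.6177 -0.0066  0.1695] F [-2.6  2.2 10.9] T [0.11 0.49 0.04] gap 0.0462 g 81.5 q7 0.24
0.44 6.62 p [ 0.6176 -0.0064  0.1695] F [-2.3  1.4 11.4] T [0.16 0.62 0.02] gap 0.0459 g 81.4 q7 0.428
0.66 6.99 p [ 0.6176 -0.0065  0.1695] F [-2.9  0.2 11.5] T [0.09 0.54 0.06] gap 0.0458 g 81.4 q7 0.618
0.88 7.36 p [ 0.6175 -0.0063  0.1695] F [-3.5  1.1 11.8] T [0.23 0.65 0.06] gap 0.0461 g 81.5 q7 0.808
1.1 7.72 p [ 0.6172 -0.0062  0.1694] F [-3.9  1.5 11.7] T [0.23 0.67 0.06] gap 0.0461 g 81.5 q7 1.0
1.1005186240529614
```

Turn torque stayed low, so the cap turned freely. Now I lift in small steps, watching for the bottle's weight.

```bash
python3 - <<'E'
from h import *
for z in (.174,.178,.182,.188):
    move_l([.6168,-.0064,z],feed=.03);sleep(.1);st(z)
snap("scene","lift",(260,190,420,310))
E
```

```text
0.174 8.19 p [ 0.6171 -0.0061  0.1746] F [-1.8  1.3  5.7] T [ 0.15  0.42 -0.03] gap 0.0458 g 81.2 q7 0.997
0.178 8.57 p [ 0.617  -0.0063  0.1778] F [ 0.2 -0.   1.7] T [ 0.12 -0.1  -0.02] gap 0.0459 g 81.6 q7 0.995
0.182 8.96 p [ 0.6166 -0.0066  0.1818] F [-0.7  0.7 -1.6] T [-0.01 -0.01 -0.01] gap 0.046 g 81.6 q7 0.994
0.188 9.41 p [ 0.6168 -0.0064  0.188 ] F [ 0.8 -0.1  0.2] T [-0.   -0.01 -0.03] gap 0.046 g 81.6 q7 0.991
```

View pics/lift.png

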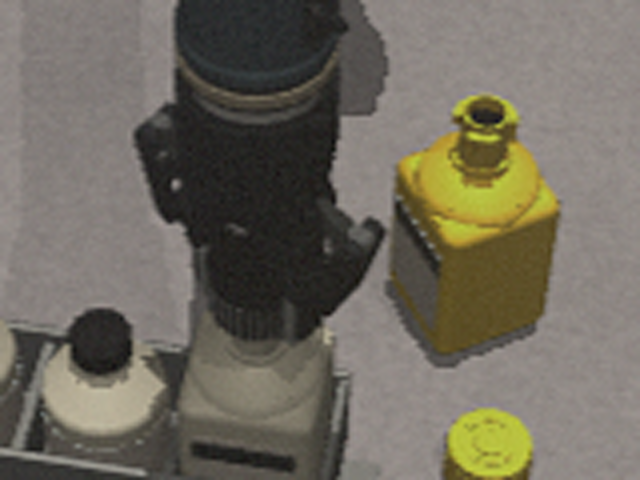

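The cap is in the fingers and rising off the neck. The bottle is still in its well and I read no bottle weight. I lift to 5 cm above the rim (TCP z 0.243).

```bash
python3 - <<'E'
from h import *
move_l([.6168,-.0064,.243],feed=.08);sleep(.5);st("up")
snap("scene","up",(260,190,420,310))
E
```

```text
up 10.8 p [ 0.6168 -0.0064  0.2429] F [ 1.1  0.5 -0.3] T [-0.02 -0.04  0.04] gap 0.0457 g 81.6 q7 0.972
```

View pics/up.png

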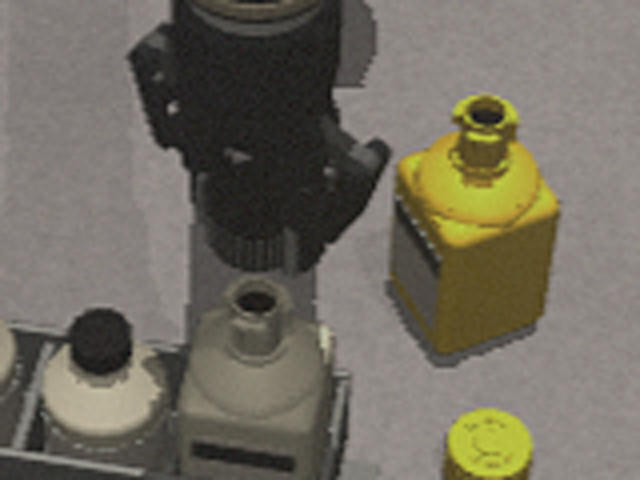

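The open mouth shows at crop (258,300), with the cap held above it and the bottle standing in its well.

```bash
python3 -c "
from rig import *
print(finish_job())"
```

```text
the job is handed in; nothing more can be done
None
```

The cap was pressed, turned 1.1 rad anticlockwise and lifted off; the job is handed in with the cap held about 5 cm above the bottle's open mouth and the bottle still standing in its well (the hand-in call returned no verdict).

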